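# Stand the weighted painting stick heavy end down in the drying block

### The job

Of the two painting sticks lying on the bench, pick up the one with the steel swivel bar through its middle and lift it well clear; held by the bar's two end buttons it balances in the grip, and its hidden heavy end swings down. Lower it, still held, into the wide round well of the white drying block, let go and leave it standing upright there, heavy end down. Do not disturb the other stick or the paint jar.

Things in the scene. Friction and masses are not known exactly. Their poses are not given: they have to be found in the camera images.
- stick_center (a point): Mid-point of the weighted stick: 84 mm long, square wooden caps 26x26x20 mm, one hiding some 90 g (150 g in all), 12 mm round stem. A swivel bar crosses its exact centre: 18 mm round buttons, 50 mm over their outer faces. Held by them it swings freely, settling in 1.5 s. x along stick, y along bar, z up at start. Starts lying level on a black rest, this point 39 mm above the bench, any yaw.
- well (a point): Floor centre of the round well, 54 mm across, 12 mm deep, in the fixed white drying block, 170 x 90 x 22 mm (well floor 10 mm above the bench). x points along the block to three clips with small brass parts, 80 to 97 mm away, up to 55 mm above the block; z up. Standing in it, the stick's centre is 42 mm above this point.
- spare_center (a point): Mid-point of the spare stick, same stem and caps but no swivel bar; leave it alone. x along it, z up. Each stick lies on its own fixed black rest, 100 x 34 mm in plan: two feet 26 mm high under the caps (23 to 45 mm from the middle), and between them only a 6 mm high base.
- jar: Small round paint jar with a metal lid, 42 mm across and 48 mm high, on the bench beyond the work; origin at the centre of its underside. Leave it alone.
Things that resemble listed ones, but are neither listed nor needed, are in the scene too. Leave any turquoise look-alike of the part that bears stick_center alone. Of the things like the part that bears well, leave any that is brown; of the rest the larger one is meant.

How it is judged (in metres and radians):
On the way, in this order (a step that is already met when the one before it is completed fails the run):
1. the weighted stick is lifted clear of its rest (centre more than 72 mm above the bench) and hangs heavy end down within 20 degrees of upright (height (world z) of stick_center above 0.072 m and angle between stick_center's own x axis and vertical below 0.35 rad), for 0.2 s.
2. still held by the fingers, it is lowered into the well (foot within 12 mm of the floor, centre within 15 mm of the well's axis) (z of stick_center in the frame of well below 0.054 m and horizontal distance between stick_center and well below 0.015 m and contact force between the fingers and stick above 0.3 N), for 0.05 s.
At the end, for the whole second after the job is handed in: The weighted stick stands in the well, heavy end down, upright within 10 degrees, its foot on the well's floor (within 5 mm) and its centre within 15 mm of the well's axis; the spare stick is within 20 mm and the jar within 30 mm of where it was (angle between stick_center's own x axis and vertical below 0.175 rad and horizontal distance between stick_center and well below 0.015 m and z of stick_center in the frame of well between 0.037 and 0.047 m and distance of spare_center from where it was at the start of the episode below 0.02 m and distance of jar from where it was at the start of the episode below 0.03 m); the robot touches nothing.
It fails at once if the spare stick is moved by more than 20 mm (distance of spare_center from where it was at the start of the episode above 0.02 m).
It fails at once if the paint jar is moved by more than 30 mm (distance of jar from where it was at the start of the episode above 0.03 m).
It also fails if it takes over 43 s, if anything falls off the work surface, if the arm or the gripper's body presses on something with over 40 N, if the wrist force passes 120 N, or if a joint passes its speed limit or range.

### The arm

A 6-joint arm with a two-finger parallel gripper is mounted at the origin on the work surface. World frame = base frame: x ahead of the robot, y to its left, z up, the work surface at z = 0. Lengths are in mm, angles in rad, forces in N, time in s.
With the tool pointing down it reaches from about 350 to 875 mm from the base axis. Payload 4.2 kg.
Tool frame: the origin (TCP) lies at the very end of the fingers, on their centre line; the grasp point (between the pads) lies 19 mm behind it (arm.grip_point_offset is the distance from the TCP to the grasp point, in mm); z points along the fingers, y is the direction in which the jaws open and shut (so a half turn about z gives the same grasp; the last joint's range is limited). The gripper opens to 85 mm and grips with 20 to 120 N. Pads are 22 mm wide; open, the fingers measure 114 mm over their backs; the gripper's body (76 mm by 85 mm) begins 54 mm behind the grasp point. The pads swing forward as they close: fully open they stand 13 mm farther back than shut.
Start: joints at [1.497, 0.385, 0.008, 0, -1.194, -0.259], TCP at [204.149, 590.697, 231.312] pointing down, gripper open.
Joint ranges: [-3.14, 3.14], [-1.21, 2.06], [-1.07, 1.41], [-3.16, 2.05], [-2.99, -0.16], [-3.1, 3.1]. Speed limits (rad/s): [2.79, 2.79, 3.14, 3.14, 3.14, 3.14].

### API

Orientations are given as a unit quaternion [x, y, z, w].
In Python, from bench import arm gives the robot as it stands.
- The arm moves only by the tool drive_tool, never from a script. Its argument "steps" is a list of rows, each a list of 5 numbers: the shift along the tool's x, y, z in m, then the turn about the tool's z in degrees, then the finger opening in m, from 0 to 0.0854. A call has 1 to 20 rows; each row shifts and turns the commanded pose from where the row before left it, along the tool's axes as they then stand; what a row does not reach is not made up. A row lasts 1/10 s, in which the tool goes at most 50 mm and 8.59 degrees, less where a joint would pass 70% of its speed; a pose out of reach is approached as far as the arm can. A call is refused whole if a number of a shift passes 0.05 or a number of a turn 8.59, either way. A call with a gripper value outside its range is refused whole. The fingers move at their own pace and stop on an object; the grip force is fixed at half the most. Time passes only in rows, so rows that do not move let the fingers close. It gives the time, the measured TCP pose, the force and the opening at its end, in the units of the state.
- arm.read_state(): the state, without advancing time (a new reading comes with each control period).
- arm.get_image(name): name is "side" or "top"; returns (picture, depth): 420x560x3 uint8, blue, green, red; 420x560 float32, mm along the optical axis (not along the pixel's ray), 0 where there is no reading.
- arm.camera_params(name): a dict with "K" (3x3 intrinsics, pixels), "world_to_cam" (4x4, takes a point from world to camera coordinates). Camera axes: x right, y up, looking along -z (the intrinsics and any distortion apply to the point x, -y, -z); pixel columns grow to the right and rows downward; lengths in mm; the calibration is good to about 2 mm. A picture is of the moment at which its call begins. camera_params takes no time and is no camera call.
- arm.job_done(): hands the job in, once; it reports no verdict.
The state is a dict: "clock": time; "joints": joint angles; "joint_vel": joint speeds; "joint_efforts": joint torques, N m; "position": TCP position; "ee_rot": TCP orientation; "contact_force": force on the tool from outside, world axes, zero at the start; "wrist_torque": the same for the moment, N m; "gripper_width": finger opening in mm.
Only numpy, scipy, OpenCV 4.12 (cv2) and the standard library are available. Lean on these libraries where they do the work, as an engineer would, in place of code of your own. Each camera call takes 0.05 s, during which the arm holds its last target.

## Working session

There is one attempt and no reset: what is moved stays moved. The work goes in short steps, Python scripts to look and compute and a tool call to move; the robot and the scene stay as the last step left them, time stands still between calls to the robot, and variables do not carry over. Pictures are saved under pics/ and viewed, and the job is handed in when it is done.

Besides the shell and the picture viewer there is one more tool, called after "Call:" as name(argument=value, ...), one argument or row to a line, values as JSON. drive_tool: Moves the arm, as the interface text tells. Its arguments: {"type":"object","properties":{"steps":{"type":"array"}},"required":["steps"]}

```bash
mkdir -p pics; ls; python3 - <<'E'
from bench import arm
import cv2,numpy as np
for n in("top","side"):
    p,d=arm.get_image(n); cv2.imwrite(f"pics/{n}0.png",p); np.save(f"pics/{n}0.npy",d)
    c=arm.camera_params(n); print(n,np.round(c["K"],1).tolist(),np.round(c["world_to_cam"],3).tolist(),[k for k in c])
s=arm.read_state(); print(s)
E
```

```text
pics
top [[413.8, 0.0, 278.8], [0.0, 413.8, 202.7], [0.0, 0.0, 1.0]] [[0.022, -1.0, 0.005, 41.209], [0.993, 0.022, 0.117, -509.297], [-0.117, 0.003, 0.993, -993.7], [0.0, 0.0, 0.0, 1.0]] ['K', 'world_to_cam']
side [[521.8, 0.0, 279.8], [0.0, 521.8, 207.4], [0.0, 0.0, 1.0]] [[0.657, -0.754, -0.014, -305.65], [0.577, 0.491, 0.652, -381.129], [-0.485, -0.437, 0.758, -937.363], [0.0, 0.0, 0.0, 1.0]] ['K', 'world_to_cam']
{'clock': 0.1, 'joints': array([ 1.49659274e+00,  3.85502937e-01,  6.71259753e-03, -4.41700858e-04,
       -1.19398875e+00, -2.58595172e-01]), 'joint_vel': array([-0.00026894, -0.00191572,  0.00121924,  0.00311702, -0.00074478,
       -0.00036582]), 'joint_efforts': array([-4.26125616e-04, -3.93316627e+01,  1.88930368e+01,  4.19802815e+00,
       -2.57178595e-03,  4.91255037e-07]), 'position': array([203.99391763, 590.20093168, 230.29639568]), 'ee_rot': array([ 9.86173536e-01, -1.65712799e-01, -1.13132428e-04,  1.00606745e-03]), 'contact_force': array([-0.37167536, -0.69562914,  0.330362  ]), 'wrist_torque': array([ 0.02189818, -0.0386987 , -0.03811822]), 'gripper_width': 85.35406593606078}
```

View pics/top0.png

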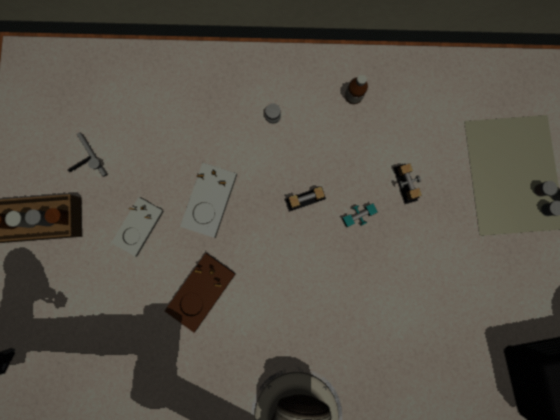

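View pics/side0.png

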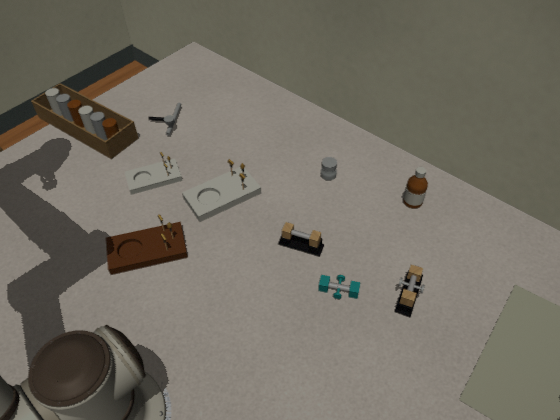

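```bash
cat > h.py <<'E'
import numpy as np,cv2
from bench import arm
def ray(n,u,v):
    c=arm.camera_params(n);K=np.array(c["K"]);T=np.array(c["world_to_cam"])
    q=np.linalg.solve(K,[u,v,1.]);q=np.array([q[0],-q[1],-q[2]])
    R=T[:3,:3]; return -R.T@T[:3,3], R.T@q
def plane(n,u,v,z):
    o,d=ray(n,u,v); return o+d*(z-o[2])/d[2]
def proj(n,P):
    c=arm.camera_params(n);K=np.array(c["K"]);T=np.array(c["world_to_cam"])
    q=T[:3,:3]@P+T[:3,3];q=K@np.array([q[0],-q[1],-q[2]]);return q[:2]/q[2]
def tri(u1,u2):
    o1,d1=ray("top",*u1);o2,d2=ray("side",*u2);d1/=np.linalg.norm(d1);d2/=np.linalg.norm(d2)
    t=np.linalg.lstsq(np.c_[d1,-d2],o2-o1,rcond=None)[0]
    a=o1+t[0]*d1;b=o2+t[1]*d2;return (a+b)/2,np.linalg.norm(a-b)
E
python3 - <<'E'
import cv2,numpy as np
t=cv2.imread('pics/top0.png');s=cv2.imread('pics/side0.png')
def crop(i,u,v,w,h,k=6): return cv2.convertScaleAbs(cv2.resize(i[v:v+h,u:u+w],None,fx=k,fy=k,interpolation=cv2.INTER_CUBIC),alpha=1.6)
a=crop(t,375,153,60,60);b=crop(s,380,255,60,60)
c=crop(t,170,155,80,90,4);d=crop(s,175,150,100,75,4)
cv2.imwrite('pics/stick.png',np.hstack([a,b]))
o=np.zeros((360,730,3),np.uint8);o[:360,:320]=c;o[:300,330:730]=d
cv2.imwrite('pics/block.png',o)
E
```

```text
(no output)
```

View pics/stick.png

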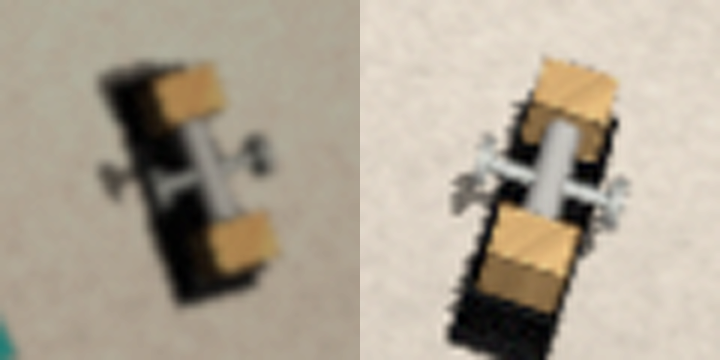

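View pics/block.png

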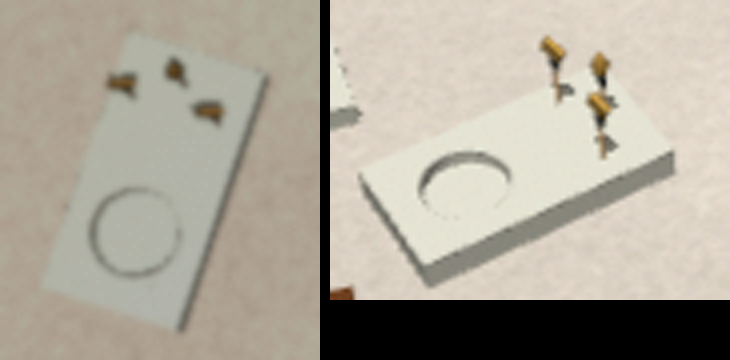

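```bash
python3 - <<'E'
from h import *
t=cv2.imread('pics/top0.png');s=cv2.imread('pics/side0.png')
print(ray("top",0,0)[0],ray("side",0,0)[0])
res={}
for n,im,box in(("top",t,(375,153,60,60)),("side",s,(380,255,60,60)),("top",t,(280,180,50,35)),("side",s,(270,215,60,45))):
    u,v,w,h=box;c=im[v:v+h,u:u+w].astype(int)
    f=4;c=cv2.resize(im[v:v+h,u:u+w],None,fx=f,fy=f,interpolation=cv2.INTER_CUBIC).astype(int)
    m=((c[...,2]-c[...,0]>45)).astype(np.uint8)
    vals=c[m>0][:,2]; print(n,np.percentile(vals,[5,25,50,75,95]))
    thr=(np.percentile(vals,95)*.8)
    m=(m&(c[...,2]>thr)).astype(np.uint8)
    k,lab,st,ce=cv2.connectedComponentsWithStats(m)
    L=[]
    for i in range(1,k):
        if st[i,4]>300:
            p=(ce[i]+.5)/f-.5+[u,v];P=plane(n,*p,52);L.append(P);print(' ',p.round(2),st[i,4],P.round(1))
    if len(L)==2:
        d=L[0]-L[1];print(' mid',((L[0]+L[1])/2).round(1),'sep',np.linalg.norm(d).round(1),'yaw',np.degrees(np.arctan2(d[1],d[0])).round(1))
# well: rim ellipse
for n,im,box in(("top",t,(170,155,80,90)),("side",s,(175,150,100,75))):
    u,v,w,h=box;c=im[v:v+h,u:u+w];g=cv2.cvtColor(c,cv2.COLOR_BGR2HSV)
    m=((g[...,2]>np.percentile(g[...,2],50)-25)&(g[...,1]<30)).astype(np.uint8)
    print(n,[tuple(c[y,x]) for x,y in((5,5),(w//2,h//2))])
j=cv2.imread('pics/top0.png')
E
```

```text
[ 388.23792755   55.08281724 1046.30769509] [ -33.63407624 -452.4119437   954.73680892]
top [ 93. 104. 106. 107. 108.]
  [406.19 168.14] 961 [ 597.8 -257.3   52. ]
  [415.14 192.78] 991 [ 537.4 -278.2   52. ]
 mid [ 567.6 -267.7   52. ] sep 63.9 yaw 19.1
side [106. 130. 134. 136. 143.]
  [415.61 269.58] 1436 [ 597.9 -256.7   52. ]
  [408.5  294.62] 1571 [ 537.3 -277.5   52. ]
 mid [ 567.6 -267.1   52. ] sep 64.1 yaw 18.9
top [ 94. 103. 107. 108. 109.]
  [318.81 192.28] 998 [533.3 -44.   52. ]
  [293.9  200.61] 1017 [511.6  16.1  52. ]
 mid [522.5 -13.9  52. ] sep 63.9 yaw -70.1
side [108. 131. 135. 137. 143.]
  [287.37 226.97] 1159 [511.7  17.4  52. ]
  [314.87 235.02] 1197 [533.5 -42.8  52. ]
 mid [522.6 -12.7  52. ] sep 64.0 yaw 110.0
top [(np.uint8(90), np.uint8(100), np.uint8(108)), (np.uint8(105), np.uint8(112), np.uint8(111))]
side [(np.uint8(122), np.uint8(131), np.uint8(137)), (np.uint8(132), np.uint8(143), np.uint8(143))]
```

```bash
python3 - <<'E'
from h import *
vis=[]
for n,box,cc in(("top",(170,155,80,90),(136,232)),("side",(175,150,100,75),(135,186))):
    im=cv2.imread(f'pics/{n}0.png');u,v,w,h=box;f=4
    c=cv2.resize(im[v:v+h,u:u+w],None,fx=f,fy=f,interpolation=cv2.INTER_CUBIC)
    g=cv2.cvtColor(c,cv2.COLOR_BGR2GRAY).astype(float)
    # radial scan of rim on plane z=22 around guess: darkest local
    guess=np.array(cc)/f+[u,v]; P0=plane(n,*guess,22); print(n,P0.round(1))
    gg=cv2.cvtColor(im,cv2.COLOR_BGR2GRAY).astype(np.float32)
    for it in range(3):
        pts=[]
        for a in np.radians(np.arange(0,360,6)):
            rs=np.arange(20,36,.5)
            uv=np.array([proj(n,P0+[r*np.cos(a),r*np.sin(a),0]) for r in rs]).astype(np.float32)
            val=cv2.remap(gg,uv[:,0][None],uv[:,1][None],cv2.INTER_LINEAR)[0]
            gr=np.gradient(val); i=gr.argmax()   # dark(inside)->bright outward
            if gr[i]>1.5: pts.append([P0[0]+rs[i]*np.cos(a),P0[1]+rs[i]*np.sin(a)])
        pts=np.array(pts,np.float32)
        A=np.c_[2*pts,np.ones(len(pts))];x=np.linalg.lstsq(A,(pts**2).sum(1),rcond=None)[0]
        r=np.sqrt(x[2]+x[0]**2+x[1]**2);P0=np.array([x[0],x[1],22.]);print(len(pts),P0.round(1),r.round(2), np.abs(np.hypot(*(pts-P0[:2]).T)-r).mean().round(2))
    # block outline
    hsv=cv2.cvtColor(c,cv2.COLOR_BGR2HSV)
    print(np.median(hsv[150:160,150:160].reshape(-1,3),0),np.median(hsv[5:15,5:15].reshape(-1,3),0))
E
```

```text
top [479.3 237.6  22. ]
44 [479.7 239.1  22. ] 28.86 0.42Traceback (most recent call last):
  File "<stdin>", line 14, in <module>
  File "h.py", line 10, in proj
    c=arm.camera_params(n);K=np.array(c["K"]);T=np.array(c["world_to_cam"])
ValueError: time passes only in moves, steps and waits
```

```bash
python3 - <<'E'
s=open('h.py').read().replace('def ray','_C={n:arm.camera_params(n) for n in("top","side")}\ndef ray',1).replace('c=arm.camera_params(n);','c=_C[n];')
open('h.py','w').write(s)
E
cat > w.py <<'E'
from h import *
for n,cc in(("top",(204,213)),("side",(208.7,196.5))):
    im=cv2.imread(f'pics/{n}0.png')
    P0=plane(n,*cc,22)
    gg=cv2.cvtColor(im,cv2.COLOR_BGR2GRAY).astype(np.float32)
    for it in range(5):
        pts=[]
        for a in np.radians(np.arange(0,360,6)):
            rs=np.arange(20,36,.5)
            uv=np.array([proj(n,P0+[r*np.cos(a),r*np.sin(a),0]) for r in rs]).astype(np.float32)
            val=cv2.remap(gg,uv[:,0][None].copy(),uv[:,1][None].copy(),cv2.INTER_LINEAR)[0]
            gr=np.gradient(val); i=gr.argmax()
            if gr[i]>1.5: pts.append([P0[0]+rs[i]*np.cos(a),P0[1]+rs[i]*np.sin(a)])
        pts=np.array(pts)
        A=np.c_[2*pts,np.ones(len(pts))];x=np.linalg.lstsq(A,(pts**2).sum(1),rcond=None)[0]
        r=np.sqrt(x[2]+x[0]**2+x[1]**2);P0=np.array([x[0],x[1],22.])
    print(n,len(pts),P0.round(1),r.round(2), np.abs(np.hypot(*(pts-P0[:2]).T)-r).mean().round(2))
# brass clips bases etc: block direction from long edges
# top corners from crop /4+(170,155)
for p in((130,32),(268,72),(182,332),(42,288)):
    print(plane("top",p[0]/4+170,p[1]/4+155,22).round(1))
for p in((30,175),(100,265),(345,150)): print('side',plane("side",p[0]/4+175,p[1]/4+150,22).round(1))
E
python3 w.py
```

```text
top 44 [479.9 239.1  22. ] 28.87 0.51
side 36 [478.8 240.   22. ] 28.36 0.52
[605.6 246.8  22. ]
[582.  159.1  22. ]
[418.1 206.6  22. ]
[443.3 294.1  22. ]
side [443.2 293.   22. ]
side [421.9 208.7  22. ]
side [582.  161.5  22. ]
```

The weighted wooden stick with the steel bar is at top (410,180) / side (410,286). The spare without a bar is at top (306,197), and the turquoise look-alike at (359,214). The white blocks are the larger at (209,201) and the smaller at (138,226); there is also a brown one at (200,292). The enlarged crops confirm the barred wooden stick, and the larger white block with its well at top (204,213).

First I turn the tool so its x lies along the stick (yaw 19°).

Call:
drive_tool(
  steps=[
    [0,0,0,-7.6,0.0854],
    [0,0,0,-7.6,0.0854],
    [0,0,0,-7.6,0.0854],
    [0,0,0,-7.6,0.0854],
    [0,0,0,-7.6,0.0854],
    [0.001,0.02,0,0,0.0854],
    [0.002,0.035,0,0,0.0854],
    [0.003,0.04,0,0,0.0854],
    [0.003,0.04,0,0,0.0854],
    [0.003,0.04,0,0,0.0854],
    [0.003,0.04,0,0,0.0854],
    [0.003,0.04,0,0,0.0854],
    [0.003,0.04,0,0,0.0854],
    [0.003,0.04,0,0,0.0854],
    [0.003,0.04,0,0,0.0854],
    [0.003,0.04,0,0,0.0854],
    [0.003,0.04,0,0,0.0854],
    [0.003,0.04,0,0,0.0854],
    [0.003,0.04,0,0,0.0854],
    [0.003,0.04,0,0,0.0854],
  ],
)

```text
clock: 2.1
position: [430.5, 58.8, 231.2]
ee_rot: [0.986, 0.165, -0.0, -0.0]
contact_force: [0.8, -0.1, 0.7]
gripper_width: 85.8
```

```bash
cat > go.py <<'E'
import sys
from h import *
from scipy.spatial.transform import Rotation as R
def to(tx,ty,tz):
    s=arm.read_state();r=R.from_quat(s['ee_rot']).as_matrix()
    print('t',s['clock'],'pos',s['position'].round(1),'yaw x',np.degrees(np.arctan2(r[1,0],r[0,0])).round(2),'tilt z',r[:,2].round(3),'w',round(s['gripper_width'],1),'F',s['contact_force'].round(1))
    print('tool shift',(r.T@(np.array([tx,ty,tz])-s['position'])).round(1),'j',s['joints'].round(2))
if __name__=='__main__': to(*map(float,sys.argv[1:4]))
E
python3 go.py 567.6 -267.4 100
```

```text
t 2.1 pos [430.5  58.8 231.2] yaw x 18.94 tilt z [-0.  0. -1.] w 85.8 F [ 0.8 -0.1  0.7]
tool shift [ 23.8 353.  131.1] j [ 0.51  0.05 -0.43 -0.   -1.09  1.39]
```

Call:
drive_tool(
  steps=[
    [0.003,0.04,0,0,0.0854],
    [0.003,0.04,0,0,0.0854],
    [0.003,0.04,0,0,0.0854],
    [0.003,0.04,0,0,0.0854],
    [0.003,0.04,0,0,0.0854],
    [0.003,0.04,0,0,0.0854],
    [0.002,0.04,0,0,0.0854],
    [0.002,0.03,0,0,0.0854],
    [0.001,0.02,0.01,0,0.0854],
    [0,0.01,0.02,0,0.0854],
    [0,0,0.03,0,0.0854],
    [0,0,0.03,0,0.0854],
    [0,0,0.02,0,0.0854],
    [0,0,0,0,0.0854],
    [0,0,0,0,0.0854],
    [0,0,0,0,0.0854],
  ],
)

```text
clock: 3.7
position: [563.5, -254.0, 122.9]
ee_rot: [0.986, 0.165, 0.001, 0.001]
contact_force: [-0.6, -0.6, 0.1]
gripper_width: 85.7
```

```bash
python3 go.py 567.6 -267.4 17; python3 - <<'E'
from h import *
for n,b in(("top",(340,120,130,110)),("side",(340,200,130,110))):
    p,d=arm.get_image(n);cv2.imwrite(f'pics/{n}1.png',p)
t=cv2.imread('pics/top1.png')[110:230,340:470];s=cv2.imread('pics/side1.png')[190:310,345:475]
cv2.imwrite('pics/c1.png',cv2.convertScaleAbs(cv2.resize(np.hstack([t,s]),None,fx=3,fy=3,interpolation=cv2.INTER_CUBIC),alpha=1.6))
E
```

```text
t 3.7 pos [ 563.5 -254.   122.9] yaw x 18.95 tilt z [ 0.003 -0.001 -1.   ] w 85.7 F [-0.6 -0.6  0.1]
tool shift [ -0.8  13.8 105.9] j [-0.16  0.46 -0.16  0.   -0.95  2.06]
```

View pics/c1.png

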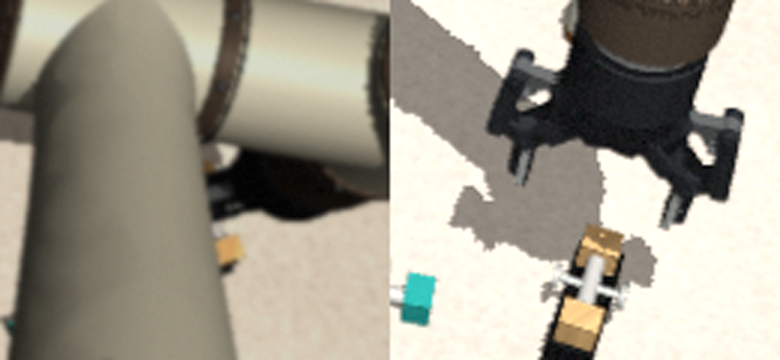

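The side view shows the fingers high above the stick and still short of it (stick near side (410,288)). I close the lateral gap and come part of the way down.

Call:
drive_tool(
  steps=[
    [-0.001,0.014,0,0,0.0854],
    [0,0,0.02,0,0.0854],
    [0,0,0.02,0,0.0854],
    [0,0,0.01,0,0.0854],
    [0,0,0,0,0.0854],
    [0,0,0,0,0.0854],
    [0,0,0,0,0.0854],
  ],
)

```text
clock: 4.5
position: [567.0, -267.6, 72.5]
ee_rot: [0.986, 0.165, 0.001, 0.001]
contact_force: [1.3, -0.1, -0.9]
gripper_width: 85.2
```

```bash
python3 go.py 567.6 -267.4 17
```

```text
t 4.5 pos [ 567.  -267.6   72.5] yaw x 18.95 tilt z [ 0.002 -0.001 -1.   ] w 85.2 F [ 1.3 -0.1 -0.9]
tool shift [ 0.6 -0.1 55.5] j [-0.18  0.53 -0.18  0.   -0.85  2.08]
```

Call:
drive_tool(
  steps=[
    [0.0005,0,0.015,0,0.0854],
    [0,0,0.015,0,0.0854],
    [0,0,0.015,0,0.0854],
    [0,0,0.01,0,0.0854],
    [0,0,0,0,0.0854],
    [0,0,0,0,0.0854],
    [0,0,0,0,0.0854],
  ],
)

```text
clock: 5.2
position: [567.4, -267.3, 17.4]
ee_rot: [0.986, 0.165, 0.001, 0.0]
contact_force: [0.4, 0.3, 0.1]
gripper_width: 84.9
```

```bash
python3 go.py 567.6 -267.4 17; python3 - <<'E'
from h import *
p,d=arm.get_image("side")
cv2.imwrite('pics/c2.png',cv2.convertScaleAbs(cv2.resize(p[220:340,345:475],None,fx=5,fy=5,interpolation=cv2.INTER_CUBIC),alpha=1.6))
E
```

```text
t 5.2 pos [ 567.4 -267.3   17.4] yaw x 18.95 tilt z [ 0.002 -0.001 -1.   ] w 84.9 F [0.4 0.3 0.1]
tool shift [0.2 0.2 0.4] j [-0.18  0.6  -0.22  0.   -0.74  2.08]
```

View pics/c2.png

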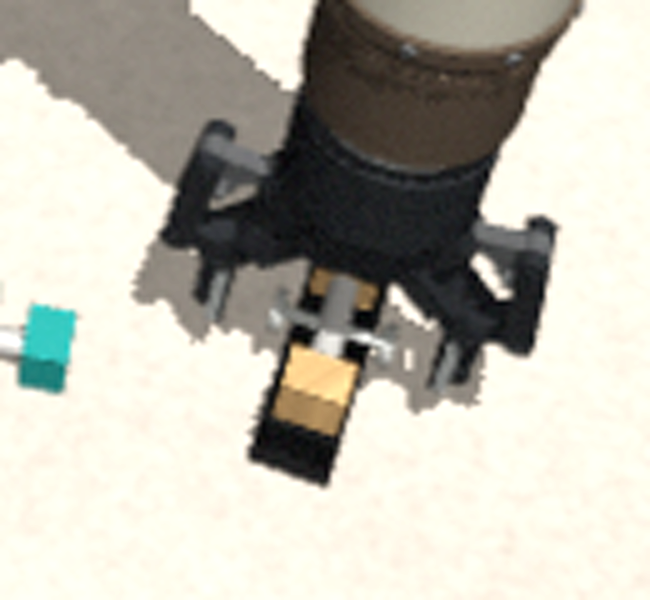

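The fingers straddle both buttons symmetrically: buttons at about (280,305) and (385,345) in the crop, fingers at (215,290) and (455,365). I close the gripper now.

Call:
drive_tool(
  steps=[
    [0,0,0,0,0.07],
    [0,0,0,0,0.06],
    [0,0,0,0,0.055],
    [0,0,0,0,0.05],
    [0,0,0,0,0.04],
    [0,0,0,0,0.04],
    [0,0,0,0,0.04],
    [0,0,0,0,0.04],
  ],
)

```text
clock: 6.05
position: [566.8, -267.3, 16.8]
ee_rot: [0.986, 0.165, 0.0, 0.0]
contact_force: [-0.6, -0.3, 4.3]
gripper_width: 49.1
```

```bash
python3 go.py 567.6 -267.4 150; python3 - <<'E'
from h import *
p,d=arm.get_image("side")
cv2.imwrite('pics/c3.png',cv2.convertScaleAbs(cv2.resize(p[220:340,345:475],None,fx=5,fy=5,interpolation=cv2.INTER_CUBIC),alpha=1.6))
E
```

```text
t 6.05 pos [ 566.8 -267.3   16.8] yaw x 18.94 tilt z [ 0.001 -0.    -1.   ] w 49.1 F [-0.6 -0.3  4.3]
tool shift [   0.8    0.5 -133.2] j [-0.18  0.6  -0.23  0.   -0.74  2.08]
```

View pics/c3.png

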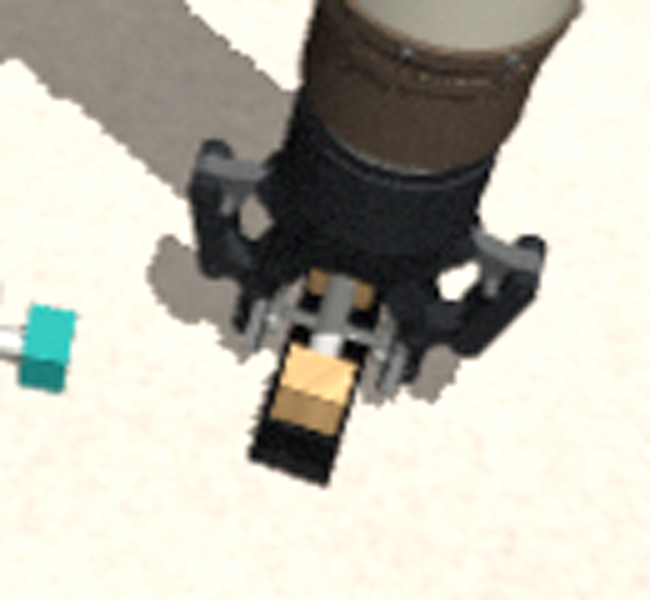

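The pads are closed on both buttons at 49 mm. I lift straight up and let it swing.

Call:
drive_tool(
  steps=[
    [0,0,-0.008,0,0.04],
    [0,0,-0.016,0,0.04],
    [0,0,-0.025,0,0.04],
    [0,0,-0.03,0,0.04],
    [0,0,-0.03,0,0.04],
    [0,0,-0.03,0,0.04],
    [0,0,-0.02,0,0.04],
    [0,0,-0.01,0,0.04],
    [0,0,0,0,0.04],
    [0,0,0,0,0.04],
    [0,0,0,0,0.04],
    [0,0,0,0,0.04],
    [0,0,0,0,0.04],
    [0,0,0,0,0.04],
    [0,0,0,0,0.04],
    [0,0,0,0,0.04],
    [0,0,0,0,0.04],
    [0,0,0,0,0.04],
    [0,0,0,0,0.04],
    [0,0,0,0,0.04],
  ],
)

```text
clock: 8.1
position: [566.6, -267.1, 185.4]
ee_rot: [0.986, 0.164, 0.0, 0.0]
contact_force: [-0.7, -0.2, -0.8]
gripper_width: 48.8
```

```bash
python3 go.py 479.5 239 186; python3 - <<'E'
from h import *
p,d=arm.get_image("side")
cv2.imwrite('pics/side4.png',p)
cv2.imwrite('pics/c4.png',cv2.convertScaleAbs(cv2.resize(p[130:310,340:480],None,fx=3.3,fy=3.3,interpolation=cv2.INTER_CUBIC),alpha=1.6))
E
```

```text
t 8.1 pos [ 566.6 -267.1  185.4] yaw x 18.93 tilt z [ 0. -0. -1.] w 48.8 F [-0.7 -0.2 -0.8]
tool shift [  81.8 -507.    -0.7] j [-0.18  0.42 -0.06  0.   -1.09  2.08]
```

View pics/c4.png

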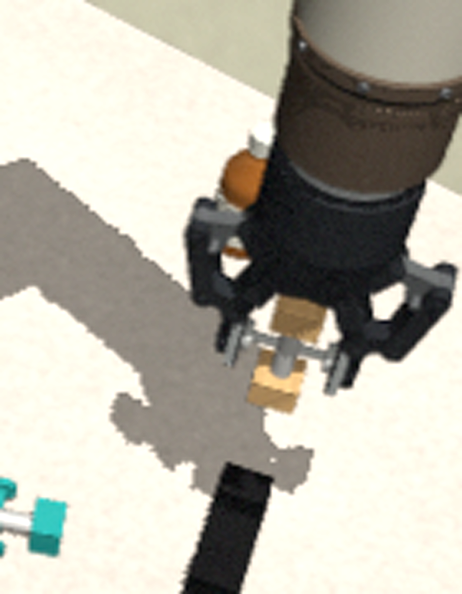

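```bash
python3 - <<'E'
from h import *
C=np.array([566.6,-267.1,207.])
ax={'vert':[0,0,1]}
for k in(-30,-20,20,30): ax[k]=[np.sin(np.radians(k))*.9455,np.sin(np.radians(k))*.3256,np.cos(np.radians(k))]
for k,a in ax.items():
    f=lambda p:(p-[340,130])*3.3
    print(k,[f(proj("side",C+s*np.array(a))).round(0).tolist() for s in(32,0,-32)])
E
```

```text
vert [[300.0, 311.0], [288.0, 348.0], [276.0, 383.0]]
-30 [[292.0, 338.0], [288.0, 348.0], [284.0, 357.0]]
-20 [[295.0, 328.0], [288.0, 348.0], [281.0, 366.0]]
20 [[303.0, 298.0], [288.0, 348.0], [273.0, 395.0]]
30 [[304.0, 294.0], [288.0, 348.0], [272.0, 400.0]]
```

The stick hangs vertically: caps at crop (300,318) and (276,378) match the projected vertical axis. Next comes the transfer at this height, mostly along the bar so that it barely excites the swing.

Call:
drive_tool(
  steps=[
    [0.001,-0.005,0,0,0.04],
    [0.002,-0.012,0,0,0.04],
    [0.003,-0.02,0,0,0.04],
    [0.0045,-0.028,0,0,0.04],
    [0.0056,-0.035,0,0,0.04],
    [0.0056,-0.035,0,0,0.04],
    [0.0056,-0.035,0,0,0.04],
    [0.0056,-0.035,0,0,0.04],
    [0.0056,-0.035,0,0,0.04],
    [0.0056,-0.035,0,0,0.04],
    [0.0056,-0.035,0,0,0.04],
    [0.0056,-0.035,0,0,0.04],
    [0.0056,-0.035,0,0,0.04],
    [0.0056,-0.035,0,0,0.04],
    [0.0056,-0.035,0,0,0.04],
    [0.0045,-0.028,0,0,0.04],
    [0.003,-0.018,0,0,0.04],
    [0.0015,-0.008,0,0,0.04],
    [0.0005,-0.003,0,0,0.04],
    [0,0,0,0,0.04],
  ],
)

```text
clock: 10.15
position: [479.0, 238.8, 185.3]
ee_rot: [0.986, 0.165, -0.0, 0.0]
contact_force: [0.2, -0.3, -1.6]
gripper_width: 49.4
```

Call:
drive_tool(
  steps=[
    [0,0,0,0,0.04],
    [0,0,0,0,0.04],
    [0,0,0,0,0.04],
    [0,0,0,0,0.04],
  ],
)

```text
clock: 10.55
position: [479.4, 238.5, 185.4]
ee_rot: [0.986, 0.164, -0.0, -0.0]
contact_force: [-0.2, 0.1, -0.8]
gripper_width: 48.8
```

```bash
python3 go.py 479.5 239 30; python3 - <<'E'
from h import *
p,d=arm.get_image("side");cv2.imwrite('pics/side5.png',p);q,d=arm.get_image("top")
o=np.hstack([p[60:240,120:290],q[120:300,120:290]])
cv2.imwrite('pics/c5.png',cv2.convertScaleAbs(cv2.resize(o,None,fx=2.3,fy=2.3,interpolation=cv2.INTER_CUBIC),alpha=1.6))
E
```

```text
t 10.55 pos [479.4 238.5 185.4] yaw x 18.88 tilt z [-0.  0. -1.] w 48.8 F [-0.2  0.1 -0.8]
tool shift [  0.3  -0.5 155.4] j [ 0.76  0.27 -0.28 -0.   -1.02  1.14]
```

View pics/c5.png

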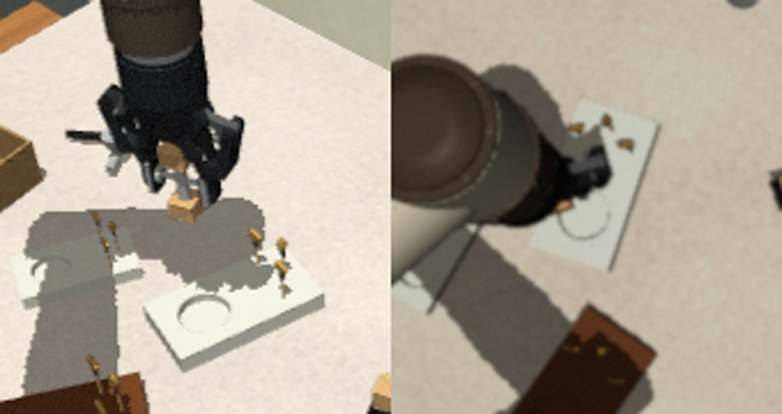

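The stick hangs over the block, with the lower cap at crop (185,208) and the well below it. I lower to just above the rim and check.

Call:
drive_tool(
  steps=[
    [0,0,0.005,0,0.04],
    [0,0,0.012,0,0.04],
    [0,0,0.02,0,0.04],
    [0,0,0.02,0,0.04],
    [0,0,0.02,0,0.04],
    [0,0,0.02,0,0.04],
    [0,0,0.015,0,0.04],
    [0,0,0.008,0,0.04],
    [0,0,0,0,0.04],
    [0,0,0,0,0.04],
    [0,0,0,0,0.04],
    [0,0,0,0,0.04],
    [0,0,0,0,0.04],
    [0,0,0,0,0.04],
  ],
)

```text
clock: 12.05
position: [479.4, 239.1, 65.7]
ee_rot: [0.986, 0.164, 0.0, -0.0]
contact_force: [0.1, 0.4, -2.1]
gripper_width: 48.7
```

```bash
python3 go.py 479.5 239 30; python3 - <<'E'
from h import *
p,d=arm.get_image("side");cv2.imwrite('pics/side6.png',p)
C=np.array([479.4,238.5,87.])
for s in (32,0,-32,-42): print(s,((proj("side",C+[0,0,s])-[160,130])*6).round())
cv2.imwrite('pics/c6.png',cv2.convertScaleAbs(cv2.resize(p[130:225,160:285],None,fx=6,fy=6,interpolation=cv2.INTER_CUBIC),alpha=1.6))
E
```

```text
t 12.05 pos [479.4 239.1  65.7] yaw x 18.93 tilt z [ 0.001  0.001 -1.   ] w 48.7 F [ 0.1  0.4 -2.1]
tool shift [ 0.1  0.1 35.7] j [ 0.77  0.42 -0.42 -0.   -0.73  1.14]
32 [264. 225.]
0 [274. 284.]
-32 [284. 341.]
-42 [287. 358.]
```

View pics/c6.png

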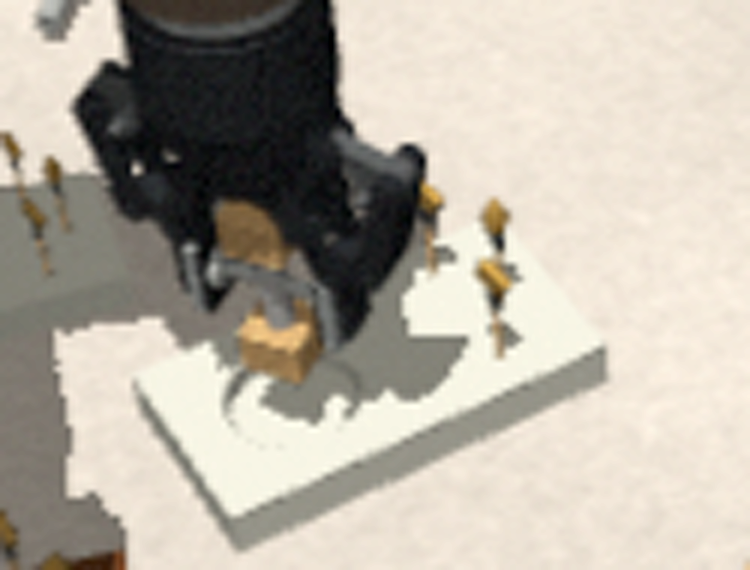

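The stick hangs vertically with its foot above the well (cap at crop (280,347)). I lower it to about 2 mm above the floor.

Call:
drive_tool(
  steps=[
    [0,0,0.006,0,0.04],
    [0,0,0.008,0,0.04],
    [0,0,0.008,0,0.04],
    [0,0,0.006,0,0.04],
    [0,0,0.004,0,0.04],
    [0,0,0.002,0,0.04],
    [0,0,0,0,0.04],
    [0,0,0,0,0.04],
    [0,0,0,0,0.04],
    [0,0,0,0,0.04],
  ],
)

```text
clock: 13.1
position: [479.4, 239.1, 31.6]
ee_rot: [0.986, 0.164, 0.0, -0.0]
contact_force: [0.4, -0.4, -0.8]
gripper_width: 49.0
```

```bash
python3 go.py 479.5 239 30; python3 - <<'E'
from h import *
p,d=arm.get_image("side");cv2.imwrite('pics/side7.png',p)
C=np.array([479.4,238.8,53.])
for s in (32,0,-32,-42): print(s,((proj("side",C+[0,0,s])-[160,130])*6).round())
cv2.imwrite('pics/c7.png',cv2.convertScaleAbs(cv2.resize(p[130:225,160:285],None,fx=6,fy=6,interpolation=cv2.INTER_CUBIC),alpha=1.6))
E
```

```text
t 13.1 pos [479.4 239.1  31.6] yaw x 18.93 tilt z [ 0.  0. -1.] w 49.0 F [ 0.4 -0.4 -0.8]
tool shift [0.1 0.1 1.6] j [ 0.77  0.47 -0.45  0.   -0.65  1.14]
32 [274. 287.]
0 [284. 344.]
-32 [294. 398.]
-42 [296. 415.]
```

View pics/c7.png

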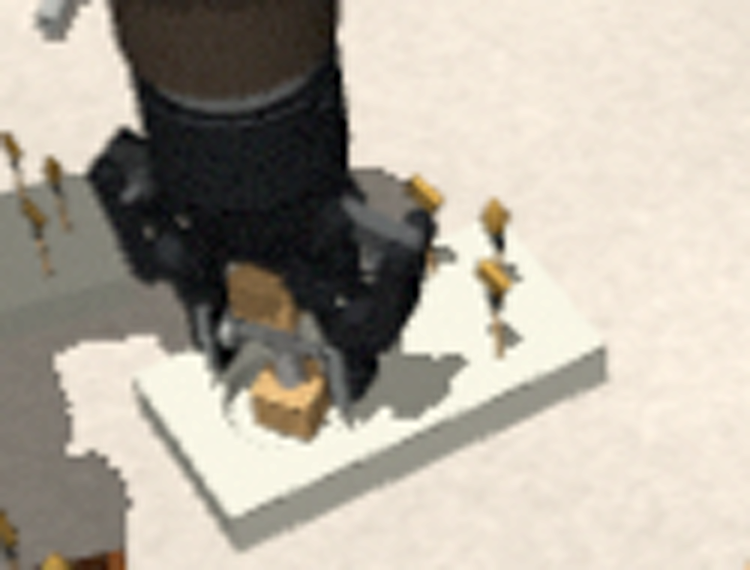

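The foot is inside the well and upright. I lower another 1.5 mm to touch down.

Call:
drive_tool(
  steps=[
    [0,0,0.0008,0,0.04],
    [0,0,0.0007,0,0.04],
    [0,0,0,0,0.04],
    [0,0,0,0,0.04],
    [0,0,0,0,0.04],
  ],
)

```text
clock: 13.65
position: [479.3, 239.0, 29.8]
ee_rot: [0.986, 0.164, 0.0, -0.0]
contact_force: [-0.1, 0.7, -0.9]
gripper_width: 49.1
```

```bash
python3 go.py 479.5 239 30
```

```text
t 13.65 pos [479.3 239.   29.8] yaw x 18.93 tilt z [ 0.  0. -1.] w 49.1 F [-0.1  0.7 -0.9]
tool shift [ 0.2  0.  -0.2] j [ 0.77  0.47 -0.45  0.   -0.65  1.14]
```

Call:
drive_tool(
  steps=[
    [0,0,0.001,0,0.04],
    [0,0,0,0,0.04],
    [0,0,0,0,0.04],
    [0,0,0,0,0.04],
  ],
)

```text
clock: 14.05
position: [479.6, 239.1, 29.8]
ee_rot: [0.986, 0.165, 0.0, -0.0]
contact_force: [-0.2, -0.4, 5.2]
gripper_width: 48.8
```

```bash
python3 go.py 479.5 239 30
```

```text
t 14.05 pos [479.6 239.1  29.8] yaw x 18.96 tilt z [ 0.001  0.    -1.   ] w 48.8 F [-0.2 -0.4  5.2]
tool shift [-0.1  0.1 -0.2] j [ 0.77  0.47 -0.45  0.   -0.65  1.14]
```

Contact with the floor shows at +5 N. I ease off 0.5 mm and open slowly.

Call:
drive_tool(
  steps=[
    [0,0,-0.0005,0,0.04],
    [0,0,0,0,0.04],
    [0,0,0,0,0.052],
    [0,0,0,0,0.056],
    [0,0,0,0,0.064],
    [0,0,0,0,0.075],
    [0,0,0,0,0.085],
    [0,0,0,0,0.085],
    [0,0,0,0,0.085],
    [0,0,0,0,0.085],
  ],
)

```text
clock: 15.05
position: [479.2, 238.9, 29.3]
ee_rot: [0.986, 0.164, -0.0, -0.0]
contact_force: [-0.3, -0.6, 0.0]
gripper_width: 85.2
```

```bash
python3 go.py 479.5 239 30; python3 - <<'E'
from h import *
p,d=arm.get_image("side");cv2.imwrite('pics/side8.png',p)
cv2.imwrite('pics/c8.png',cv2.convertScaleAbs(cv2.resize(p[130:225,160:285],None,fx=6,fy=6,interpolation=cv2.INTER_CUBIC),alpha=1.6))
E
```

```text
t 15.05 pos [479.2 238.9  29.3] yaw x 18.93 tilt z [-0.  0. -1.] w 85.2 F [-0.3 -0.6  0. ]
tool shift [ 0.3  0.  -0.7] j [ 0.77  0.47 -0.45 -0.   -0.65  1.14]
```

View pics/c8.png

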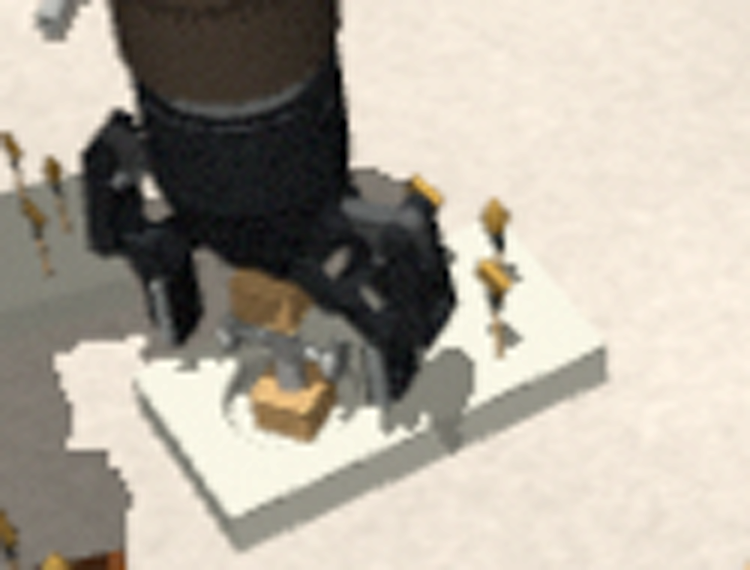

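The stick stands free between the open fingers. I retract straight up.

Call:
drive_tool(
  steps=[
    [0,0,-0.005,0,0.085],
    [0,0,-0.01,0,0.085],
    [0,0,-0.02,0,0.085],
    [0,0,-0.03,0,0.085],
    [0,0,-0.03,0,0.085],
    [0,0,-0.03,0,0.085],
    [0,0,-0.03,0,0.085],
    [0,0,-0.02,0,0.085],
    [0,0.02,0,0,0.085],
    [0,0.03,0,0,0.085],
    [0,0.03,0,0,0.085],
    [0,0.03,0,0,0.085],
    [0,0.02,0,0,0.085],
    [0,0,0,0,0.085],
    [0,0,0,0,0.085],
    [0,0,0,0,0.085],
    [0,0,0,0,0.085],
  ],
)

```text
clock: 16.8
position: [521.2, 116.7, 204.5]
ee_rot: [0.986, 0.165, 0.0, -0.0]
contact_force: [-1.0, -0.1, -0.4]
gripper_width: 85.1
```

```bash
python3 go.py 479.5 239 30; python3 - <<'E'
from h import *
p,d=arm.get_image("side");cv2.imwrite('pics/side9.png',p);q,d=arm.get_image("top");cv2.imwrite('pics/top9.png',q)
for n,o in(("side",[160,130]),("top",[150,150])):
    print(n,[((proj(n,np.array([479.5,239,52.+s]))-o)*4).round().tolist() for s in(42,0,-42)])
a=np.hstack([p[130:230,160:255],q[150:250,150:245]])
cv2.imwrite('pics/c9.png',cv2.convertScaleAbs(cv2.resize(a,None,fx=4,fy=4,interpolation=cv2.INTER_CUBIC),alpha=1.6))
E
```

```text
t 16.8 pos [521.2 116.7 204.5] yaw x 19.0 tilt z [ 0.  0. -1.] w 85.1 F [-1.  -0.1 -0.4]
tool shift [   0.3 -129.2  174.5] j [ 0.52  0.25 -0.26 -0.   -1.06  1.38]
side [[181.0, 180.0], [189.0, 230.0], [198.0, 277.0]]
top [[192.0, 240.0], [205.0, 247.0], [217.0, 253.0]]
```

View pics/c9.png

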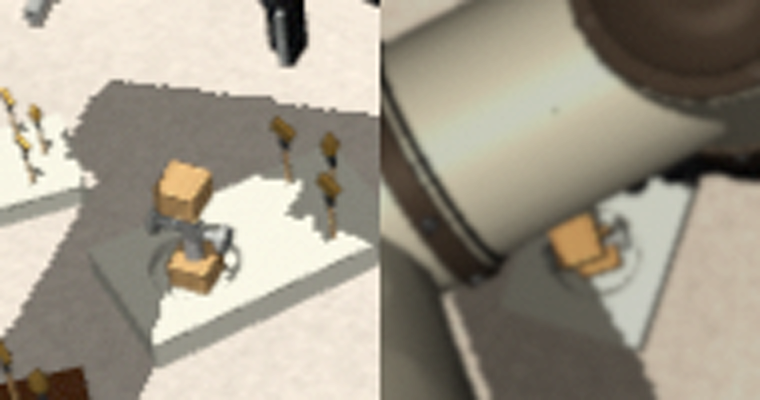

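View pics/side9.png

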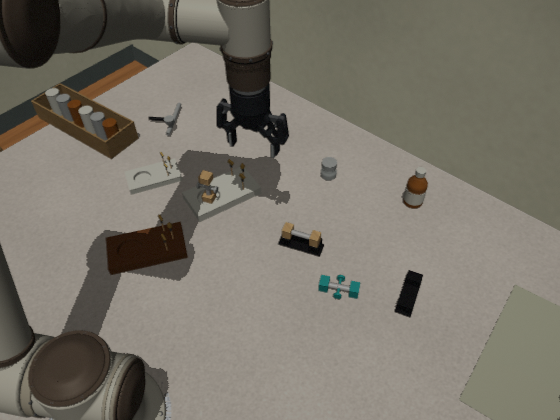

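The stick stands upright in the well, its top face at crop (187,178) against a predicted (181,180), about 1.5 px apart. The spare at (302,238) and the jar at (329,168) look unmoved. The robot is clear, so I hand in.

```bash
python3 - <<'E'
from bench import arm
print(arm.job_done())
E
```

```text
the job is handed in; nothing more can be done
None
```

The weighted stick is standing upright in the wide well of the larger white block, and I handed the job in at about 17 s of the 43 s allowed. The hand-in returned no verdict.

- **What I did:** I gripped the barred stick by its two end buttons and lifted it until it hung vertical. I then carried it over the well and lowered it, still held, until the floor pushed back with about 5 N. After easing off 0.5 mm I opened the fingers and backed away.
- **Final position:** In the side view the top of the stick is about 1.5 px (roughly 2–3 mm) from where a perfectly upright stick at the well centre would appear. That is within the tolerances. The top view was partly hidden by the arm, so it only agrees roughly.
- **Other objects:** By eye, the spare stick and the jar look unmoved in the last picture; I did not re-measure them. The gripper is clear of everything.
- **Disagreement:** The two views of the well centre differed by about 1 mm. The block's outline suggested about 3 mm to one side. I used the centre from the well's rim.

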